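# Open the desk tidy's tight slip lid

### The job

Open the pencil box of the desk tidy under the lamp: its deep lid is so tight that the light tidy comes up with it, so first stand the tin that is full of coins (the three look alike; feel which is heavy) in the tidy's big square well, and leave it there to hold the tidy down. Then draw the lid straight up off the box, the tidy staying flat where it is, and stand the lid upright, open side down, on the bare desk clear of the tidy. Leave the other two tins standing on the desk, drop nothing, and do not bump the lamp or shift the mug, books or tape dispenser.

Things in the scene. Friction and masses are not known exactly. Their poses are not given: they have to be found in the camera images.
- tidy: Loose oak tidy: tray 92 (x) by 244 (y) mm, rim 22 mm high, 0.38 kg. Origin: centre of its underside; y along it, to the box end, x across it, z up. From its -y end: a bay with eraser and sharpener, the square well, a slot with note slips, and at y = +78 the upright pencil box, 50 by 50 mm outside, covered by the lid. With no tin or a near-empty one in the well, the box end tips up with the lid.
- well (a point): Centre of the floor of the tidy's big square well, 6 mm above the tidy's underside, at tidy x = 0, y = -22. The well is open on top, 80 (x) by 70 (y) mm inside; its walls end 22 mm above the tidy's underside. With the full tin here the tidy stays down up to a pull of about 7 N on the lid.
- box_mouth (a point): Centre of the pencil box's top rim, 90 mm above the tidy's underside, at tidy x = 0, y = +78. Two sprung felt pads in the box's -x and +x faces, 14 mm below this rim, press on the lid from inside: drawing it takes 3.5 to 5 N beyond its weight until it has risen 58 mm, then nothing more.
- lid: Deep oak slip lid on the pencil box: 60 by 60 mm outside, 76 high, 72 deep inside, open below, about 0.12 kg. Origin: centre of its open lower edge; z up; axes parallel to the tidy's. Closed, its lower edge is 18 and its top 94 mm above the tidy's underside. 2 mm play to the box each side. Comes clear after rising 72 mm. 40 mm of free width between it and a tin in the middle of the well.
- tin_a: One of three like closed round steel tins, 60 mm across, 60 mm high. Origin: centre of the underside. One of the three is full of coins and weighs about 0.92 kg, the other two are nearly empty, about 0.15 kg; which is the full one changes and cannot be seen. The contents are slightly loose.
- tin_b: Second of the like tins, see tin_a.
- tin_c: Third of the like tins, see tin_a.
- lamp: Fixed LED desk lamp. Origin: on the desk under its bar. The level bar, 44 mm (x) by y = -220 to +105 mm in its frame, underside 266 mm above the desk, runs over well and box, 5 to 16 mm to +x of the tidy's middle line; foot (120 mm across) and column at y = -195. An upright gripper does not fit: lean its back end 30 to 45 degrees to the tidy's -x, when taking the tin too, so that it lands upright.
- mug: White mug, 82 mm across, 95 mm high; bystander. Origin: centre of the underside.
- books: Two books lying on each other, 198 by 129 by 40 mm; bystander. Origin: centre of the underside.
- tape: Black tape dispenser, 55 by 150 by 76 mm; bystander. Origin: centre of the underside.
There are look-alikes about, which are no part of the job. What is shaped like the tin_b but blue is not meant. There is more than one size of the lid; the one meant has the size given above.

How it is judged:
By the outcome, as a careful person would: the job done as asked, in the order asked, and still so for the second after the job is handed in, with the robot touching nothing.
It also fails if it takes over 67 s, if anything falls off the work surface, if the arm or the gripper's body presses on something with over 40 N, if the wrist force passes 120 N, or if a joint passes its speed limit or range.

### The arm

A 6-joint arm with a two-finger parallel gripper is mounted at the origin on the work surface. World frame = base frame: x ahead of the robot, y to its left, z up, the work surface at z = 0. Lengths are in m, angles in degrees, forces in N, time in s.
With the tool pointing down it reaches from about 0.3 to 0.75 m from the base axis. Payload 8.5 kg.
Tool frame: the origin (TCP) lies at the very end of the fingers, on their centre line; the grasp point (between the pads) lies 19 mm behind it (env.tcp_to_grasp is the distance from the TCP to the grasp point, in m); z points along the fingers, y is the line along which they close (so a half turn about z gives the same grasp; the last joint's range is limited). The gripper opens to 85 mm and grips with 20 to 120 N. Pads are 22 mm wide; open, the fingers measure 114 mm over their backs; the gripper's body (76 mm by 85 mm) begins 54 mm behind the grasp point. The pads swing forward as they close: fully open they stand 13 mm farther back than shut.
Start: joints at [-87.336, 21.807, 74.336, -0, 83.858, -12.336], TCP at [0.142, -0.531, 0.231] pointing down, gripper open.
Joint ranges: [-178.18, 178.18], [-50.72, 133.34], [12.68, 142.11], [-81.47, 261.47], [9.98, 163.14], [-165.26, 165.26]. Speed limits (degrees/s): [136.94, 136.94, 180, 180, 180, 180].

### API

Orientations are given as a 3x3 rotation matrix whose columns are the frame's x, y, z axes.
In Python, from rig import status, get_image, env gives the robot as it stands.
- The arm moves only by the shell command python3 -m handwheel 'ROWS' [FORCE]. ROWS is text: rows parted by semicolons, each of 7 numbers parted by spaces: the shift along the world's x, y, z in cm, then the turn, a rotation vector about the world's x, y, z in degrees, then the opening, from 0 (shut) to 1 (fully open). In form: dx dy dz wx wy wz gripper; .... A call has 1 to 8 rows; each row is the pose to reach, as a shift and turn from the pose commanded when the call began; what a row does not reach only later rows make up. A row lasts 1/12 s, in which the tool goes at most 41.7 mm and 7.16 degrees, less where a joint would pass 70% of its speed; a pose out of reach is approached as far as the arm can. A call with a gripper value outside its range is refused whole. The fingers move at their own pace and stop on an object; FORCE is the grip in N (left out, the last holds). Time passes only in rows, so rows that repeat a pose let the fingers close. It gives the time, the measured TCP pose, the force, the opening and the grip force at its end, in the units of the state.
- status.observe(): the state, without advancing time (a new reading comes with each control period).
- get_image(name): name is "scene" or "side" or "wrist"; returns a dict with "color" (420x560x3 uint8, red, green, blue), "vertical_fov" (degrees; the focal length in pixels is half the picture's height over the tangent of half this angle, whatever the lens; pixels are square), "cx", "cy" (the principal point, pixels), "xyz" and "orientation" of the camera in the world. Camera axes: x right, y down, z forward; pixel columns grow to the right and rows downward; lengths in m; the calibration is good to about 2 mm. A picture is of the moment at which its call begins. There is no depth.
- env.close_job(): hands the job in; it is judged then, once.
The state is a dict: "time_s": time; "q": joint angles; "qvel": joint speeds; "joint_efforts": joint torques, N m; "position": TCP position; "tool_rot": TCP orientation; "ft_force": force on the tool from outside, world axes, zero at the start; "wrist_torque": the same for the moment, N m; "grip_width": finger opening in m; "gripper_force": force on a finger pad.
Only numpy, scipy, OpenCV 4.12 (cv2) and the standard library are available. Lean on these libraries where they do the work, as an engineer would, in place of code of your own. Each camera call takes 0.05 s, during which the arm holds its last target. There are 200 camera calls.

## Working session

There is one attempt and no reset: what is moved stays moved. The work goes in short steps, Python scripts to look and compute and a shell command to move; the robot and the scene stay as the last step left them, time stands still between calls to the robot, and variables do not carry over. Pictures are saved under pics/ and viewed, at most 10 in all, crops included, and the job is handed in when it is done.

```bash
ls; mkdir -p pics; python3 - <<'E'
from rig import status,get_image,env
import cv2,numpy as np
s=status.observe();print(s)
for n in("scene","side","wrist"):
    g=get_image(n);cv2.imwrite(f"pics/{n}0.png",g["color"][:,:,::-1]);print(n,g["vertical_fov"],g["cx"],g["cy"],g["xyz"],np.round(g["orientation"],4).tolist())
E
```

```text
pics
{'time_s': 0.0, 'q': array([-8.73360500e+01,  2.18407804e+01,  7.43867562e+01, -1.72134039e-03,
        8.38583418e+01, -1.23351347e+01]), 'qvel': array([ 0.05562835,  0.01780912, -0.01477745,  0.07524356,  0.05624623,
        0.01183019]), 'joint_efforts': array([-1.65422251e-03, -4.48467922e+01, -2.31282449e+01, -2.19853623e-04,
        4.66556463e-03, -2.46308254e-06]), 'position': array([ 0.14232341, -0.53094625,  0.23070196]), 'tool_rot': array([[ 9.65929138e-01,  2.58806668e-01, -9.95023047e-05],
       [ 2.58806523e-01, -9.65928023e-01,  1.49585241e-03],
       [ 2.91024513e-04, -1.47063927e-03, -9.99998876e-01]]), 'ft_force': array([-0.33466174, -0.49661067,  0.44389644]), 'wrist_torque': array([ 0.00918931, -0.02103604, -0.01419582]), 'gripper_force': 0.0, 'grip_width': 0.08567386074790802}
scene 47.40346246616259 289.2417910162182 204.62909877766975 [0.80805513 0.54437383 1.0534081 ] [[-0.9217, 0.3131, -0.229], [0.3875, 0.769, -0.5084], [0.017, -0.5573, -0.8301]]
side 43.6968267763631 269.82920909110453 203.41758134764228 [0.36835983 0.85509176 0.87013034] [[-0.9753, -0.1571, 0.1554], [-0.2201, 0.6283, -0.7462], [0.0196, -0.7619, -0.6474]]
wrist 71.23296389470096 280.54980145093043 211.11337817434782 [ 0.22117814 -0.51006546  0.37336352] [[0.2591, -0.9162, -0.3056], [-0.9659, -0.2462, -0.0807], [-0.0013, 0.3161, -0.9487]]
```

View pics/scene0.png

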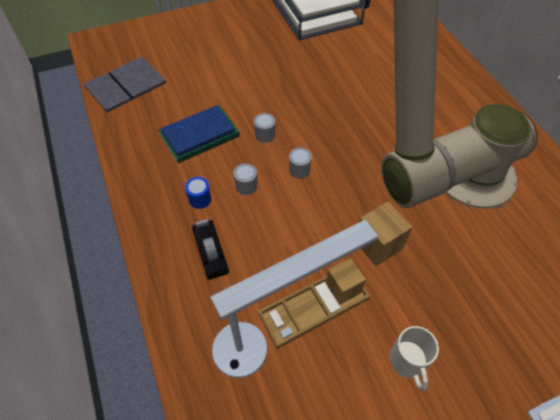

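View pics/side0.png

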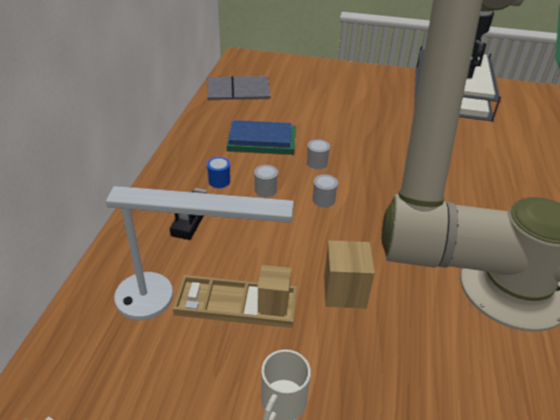

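The scene view shows three grey tins at (264,127), (300,162) and (246,178), the tidy around (315,305) with its lid at (346,282), and a bigger look-alike box at (385,233). The side view has the tidy at (237,300), its lid at (274,290), and the tins at (318,153), (325,190) and (266,180).

```bash
cat > h.py <<'E'
from rig import status,get_image,env
import cv2,numpy as np
def ray(g,p):
    f=210/np.tan(np.radians(g["vertical_fov"]/2))
    d=np.array([(p[0]-g["cx"])/f,(p[1]-g["cy"])/f,1]);return np.array(g["xyz"]),np.array(g["orientation"])@d
def onz(g,p,z):
    o,d=ray(g,p);return o+d*(z-o[2])/d[2]
def proj(g,P):
    f=210/np.tan(np.radians(g["vertical_fov"]/2));c=np.array(g["orientation"]).T@(np.array(P)-g["xyz"]);return c[:2]/c[2]*f+[g["cx"],g["cy"]]
def tri(a,p,b,q):
    o1,d1=ray(a,p);o2,d2=ray(b,q)
    t=np.linalg.lstsq(np.c_[d1,-d2],o2-o1,rcond=None)[0];A,B=o1+t[0]*d1,o2+t[1]*d2;return (A+B)/2,np.linalg.norm(A-B)
E
python3 - <<'E'
from h import *
out=[]
for n,tins,crop in(("scene",[(264,127),(300,162),(246,178)],(250,250)),("side",[(318,153),(325,190),(266,180)],(165,240))):
    g=get_image(n);c=g["color"];hsv=cv2.cvtColor(c,cv2.COLOR_RGB2HSV)
    m=((hsv[...,1]<70)).astype(np.uint8)
    k,l,st,ce=cv2.connectedComponentsWithStats(m)
    for t in tins:
        i=l[t[1],t[0]];print(n,t,st[i] if i else None)
        mm=(l==i)&(hsv[...,2]>150)
        cs=max(cv2.findContours(mm.astype(np.uint8),0,1)[0],key=cv2.contourArea)
        e=cv2.fitEllipse(cs);print('  top ellipse',np.round(e[0],1),np.round(e[1],1),np.round(onz(g,e[0],.06),4))
        # base silhouette: bottom midpoint of mask
    x,y=crop;im=c[y:y+110,x:x+145][:,:,::-1];out.append(cv2.resize(im,None,fx=5,fy=5,interpolation=cv2.INTER_CUBIC))
cv2.imwrite("pics/a.png",out[0]);cv2.imwrite("pics/b.png",out[1])
E
```

```text
scene (264, 127) [254 113  21  29 519]
  top ellipse [264.  120.4] [12.  16.4] [ 0.4886 -0.3561  0.06  ]
scene (300, 162) [289 148  23  30 565]
  top ellipse [299.9 155.8] [13.7 17.8] [ 0.4462 -0.1989  0.06  ]
scene (246, 178) [233 164  24  31 596]
  top ellipse [244.9 172.1] [14.1 18.1] [ 0.6018 -0.2023  0.06  ]
side (318, 153) [307 139  23  30 575]
  top ellipse [318.7 145.1] [10.2 19.8] [ 0.4867 -0.3539  0.06  ]
side (325, 190) [313 174  25  33 685]
  top ellipse [325.5 181.3] [12.  21.8] [ 0.4455 -0.1968  0.06  ]
side (266, 180) [254 165  24  32 659]
  top ellipse [265.7 171.5] [11.5 20.9] [ 0.6012 -0.1998  0.06  ]
```

View pics/a.png

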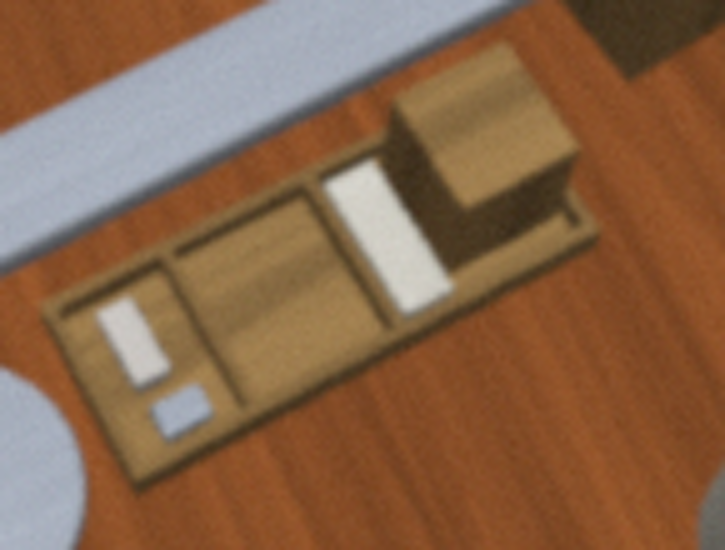

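View pics/b.png

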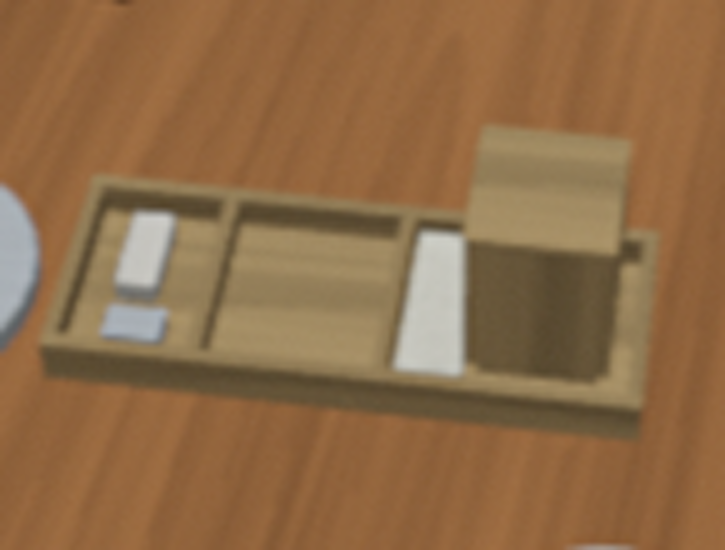

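Crop a shows the rim corners at (45,308), (137,480) and (597,235), and the lid top corners at (393,98), (505,43), (578,152) and (468,208). Crop b shows the rim corners at (97,178), (40,347), (655,233) and (640,405), and the lid top corners at (484,125), (631,140), (617,252) and (467,240).

```bash
python3 - <<'E'
from h import *
S=get_image("scene");D=get_image("side")
a=lambda p:(250+(p[0]+.5)/5-.5,250+(p[1]+.5)/5-.5)
b=lambda p:(165+(p[0]+.5)/5-.5,240+(p[1]+.5)/5-.5)
for n,g,f,rim,lid in(("sc",S,a,[(45,308),(137,480),(597,235)],[(393,98),(505,43),(578,152),(468,208)]),("sd",D,b,[(97,178),(40,347),(640,405),(655,233)],[(484,125),(631,140),(617,252),(467,240)])):
    R=np.array([onz(g,f(p),.022) for p in rim])[:,:2];L=np.array([onz(g,f(p),.094) for p in lid])[:,:2]
    print(n,R.round(4).tolist(),np.linalg.norm(np.diff(R,axis=0),axis=1).round(4));print(' lid',L.round(4).tolist(),L.mean(0).round(4),np.linalg.norm(np.diff(L,axis=0),axis=1).round(4))
    r=cv2.minAreaRect((R*1000).astype(np.float32));print(' rect',r)
# lamp bar mask
for n,g in(("sc",S),("sd",D)):
    h=cv2.cvtColor(g["color"],cv2.COLOR_RGB2HSV)
    print(n,[ (c.reshape(-1,2).tolist()) for c in [cv2.approxPolyDP(max(cv2.findContours(((h[...,1]<90)&(h[...,2]>130)&(np.indices(h.shape[:2])[0]>150)&(np.indices(h.shape[:2])[0]<(320 if n=="sc" else 225))).astype(np.uint8),0,1)[0],key=cv2.contourArea),3,True)]])
E
```

```text
sc [[0.6998, 0.1537], [0.6907, 0.242], [0.4521, 0.2177]] [0.0887 0.2399]
 lid [[0.5302, 0.1485], [0.4716, 0.1429], [0.4663, 0.203], [0.5227, 0.2082]] [0.4977 0.1757] [0.0588 0.0603 0.0567]
 rect ((586.356201171875, 225.98599243164062), (83.18064880371094, 255.913818359375), 75.50377655029297)
sd [[0.6983, 0.1541], [0.6896, 0.2451], [0.4492, 0.2165], [0.4597, 0.1277]] [0.0914 0.2422 0.0894]
 lid [[0.5293, 0.15], [0.4702, 0.1439], [0.4644, 0.2022], [0.5217, 0.21]] [0.4964 0.1765] [0.0594 0.0586 0.0578]
 rect ((574.77001953125, 185.51454162597656), (242.1551513671875, 91.38602447509766), 6.757111072540283)
sc [[[364, 219], [210, 297], [222, 316], [377, 236]]]
sd [[[58, 186], [65, 186], [64, 196], [73, 197], [70, 201], [65, 199], [70, 202], [66, 204], [70, 210], [66, 211], [72, 217], [67, 215], [66, 220], [71, 223], [67, 224], [104, 224], [114, 209], [95, 209], [98, 191], [108, 194], [103, 199], [111, 202], [292, 216], [293, 201], [131, 187], [155, 151], [84, 151], [82, 170], [86, 175], [78, 180], [84, 185], [77, 186], [75, 180], [66, 183], [70, 178], [68, 170], [62, 174], [63, 183], [67, 184]]]
```

```bash
cat >> h.py <<'E'
from scipy.spatial.transform import Rotation as Ro
yt=np.array([-.9934,-.115,0]);xt=np.array([-.115,.9934,0]);C=np.array([.5748,.186,0])
yt/=np.linalg.norm(yt);xt/=np.linalg.norm(xt)
def RT(th=42):
    z=np.sin(np.radians(th))*xt-np.cos(np.radians(th))*np.array([0,0,1]);y=-yt;return np.c_[np.cross(y,z),y,z]
def go(grasp,th=42):
    s=status.observe();R=RT(th);t=np.array(grasp)+.019*R[:,2]
    print("d cm",((t-s["position"])*100).round(2),"rot",np.degrees(Ro.from_matrix(R@s["tool_rot"].T).as_rotvec()).round(2))
E
python3 - <<'E'
from h import *
go([.446,-.197,.16]);go([.446,-.197,.046])
S=get_image("scene");D=get_image("side")
print("bar tip",tri(S,(370,228),D,(293,208)), "rel tidy",(tri(S,(370,228),D,(293,208))[0]-C)@np.c_[xt,yt])
print("bigbox",onz(S,(390,258),0),onz(D,(347,303),0),"mug",onz(D,(285,415),0),"tape",onz(S,(215,270),0),"blue",onz(S,(200,203),0))
E
```

```text
d cm [30.22 34.68 -8.53] rot [ 37.72 -25.65  77.65]
d cm [ 30.22  34.68 -19.93] rot [ 37.72 -25.65  77.65]
bar tip (array([0.4702621 , 0.17383979, 0.27538554]), np.float64(0.0034720346300966976)) rel tidy [-5.80871288e-05  1.05242767e-01]
bigbox [0.34786107 0.14023315 0.        ] [ 3.48332944e-01  1.28482988e-01 -1.11022302e-16] mug [0.42640572 0.40049121 0.        ] tape [0.75798684 0.00726385 0.        ] blue [ 0.7343819  -0.19469527  0.        ]
```

```bash
python3 -m handwheel '15 17.3 4 18.86 -12.82 38.8 1;15 17.3 4 18.86 -12.82 38.8 1;15 17.3 4 18.86 -12.82 38.8 1;15 17.3 4 18.86 -12.82 38.8 1;15 17.3 4 18.86 -12.82 38.8 1;15 17.3 4 18.86 -12.82 38.8 1;15 17.3 4 18.86 -12.82 38.8 1;15 17.3 4 18.86 -12.82 38.8 1'
python3 -m handwheel '15.2 17.3 -12 18.86 -12.82 38.8 1;15.2 17.3 -12 18.86 -12.82 38.8 1;15.2 17.3 -12 18.86 -12.82 38.8 1;15.2 17.3 -12 18.86 -12.82 38.8 1;15.2 17.3 -12 18.86 -12.82 38.8 1;15.2 17.3 -12 18.86 -12.82 38.8 1;15.2 17.3 -12 18.86 -12.82 38.8 1;15.2 17.3 -12 18.86 -12.82 38.8 1'
python3 -c "
from h import *
s=status.observe();print(s['q'],s['ft_force']);go([.446,-.197,.046])"
```

```text
time_s: 1.12
position: [0.293, -0.3579, 0.2712]
tool_rot: [[0.564, 0.821, 0.095], [0.746, -0.555, 0.369], [0.355, -0.137, -0.925]]
ft_force: [0.9, -0.5, -0.6]
grip_width: 0.0854
gripper_force: 0.0
time_s: 1.78
position: [0.4449, -0.1838, 0.1495]
tool_rot: [[-0.085, 0.993, -0.08], [0.736, 0.117, 0.666], [0.671, -0.003, -0.741]]
ft_force: [0.9, -0.1, -0.4]
grip_width: 0.0853
gripper_force: 0.0
[-48.92467207  33.45822516  80.75392872  22.66098781 101.67602187
 -58.19793654] [ 0.91533103 -0.07828643 -0.4293641 ]
d cm [ -0.04  -0.06 -11.76] rot [-0.15 -0.18 -0.1 ]
```

```bash
python3 -m handwheel '0 -0.1 -4 0 0 0 1;0 -0.1 -8 0 0 0 1;0 -0.1 -10.5 0 0 0 1;0 -0.1 -11.7 0 0 0 1;0 -0.1 -11.7 0 0 0 1' 50
python3 -m handwheel '0 0 0 0 0 0 0.5;0 0 0 0 0 0 0.5;0 0 0 0 0 0 0.5;0 0 0 0 0 0 0.5;0 0 0 0 0 0 0.5;0 0 0 0 0 0 0.5;0 0 0 0 0 0 0.5;0 0 0 0 0 0 0.5' 50
python3 -m handwheel '0 0 1 0 0 0 0.5;0 0 2 0 0 0 0.5;0 0 2 0 0 0 0.5;0 0 2 0 0 0 0.5;0 0 2 0 0 0 0.5;0 0 2 0 0 0 0.5' 50
```

```text
time_s: 2.2
position: [0.4435, -0.1871, 0.0334]
tool_rot: [[-0.081, 0.994, -0.076], [0.738, 0.111, 0.666], [0.67, -0.003, -0.742]]
ft_force: [0.4, 1.5, -0.0]
grip_width: 0.0857
gripper_force: 0.0
time_s: 2.87
position: [0.4449, -0.1874, 0.0363]
tool_rot: [[-0.086, 0.994, -0.074], [0.741, 0.114, 0.662], [0.666, 0.002, -0.746]]
ft_force: [-2.5, -4.0, 6.0]
grip_width: 0.0583
gripper_force: 53.5
time_s: 3.37
position: [0.4443, -0.1861, 0.0542]
tool_rot: [[-0.084, 0.993, -0.077], [0.738, 0.114, 0.665], [0.669, -0.001, -0.743]]
ft_force: [0.0, 0.9, -1.5]
grip_width: 0.0581
gripper_force: 53.9
```

Light tin. I'll put it back and try the second one.

```bash
python3 -m handwheel '0 0 -1 0 0 0 0.5;0 0 -1.8 0 0 0 0.5;0 0 -2 0 0 0 0.5;0 0 -2 0 0 0 0.5;0 0 -2 0 0 0 0.8;0 0 -2 0 0 0 1;0 0 -2 0 0 0 1;0 0 -2 0 0 0 1'
python3 -m handwheel '0 0 0 0 0 0 1;0 0 3 0 0 0 1;0 0 7 0 0 0 1;0 0 10 0 0 0 1;0 0 10 0 0 0 1'
python3 -m handwheel '4 0 0 0 0 0 1;8 0 0 0 0 0 1;12 0 0 0 0 0 1;15.5 -0.3 0 0 0 0 1;15.5 -0.3 0 0 0 0 1;15.5 -0.3 0 0 0 0 1'
python3 -c "
from h import *
go([.6015,-.2005,.046])"
```

```text
time_s: 4.03
position: [0.4442, -0.1861, 0.0338]
tool_rot: [[-0.084, 0.993, -0.077], [0.738, 0.114, 0.665], [0.67, -0.001, -0.743]]
ft_force: [-0.4, 0.3, -0.1]
grip_width: 0.0854
gripper_force: 0.0
time_s: 4.45
position: [0.4456, -0.1873, 0.1387]
tool_rot: [[-0.089, 0.993, -0.072], [0.742, 0.114, 0.66], [0.664, 0.005, -0.748]]
ft_force: [0.2, 0.6, 0.5]
grip_width: 0.0856
gripper_force: 0.0
time_s: 4.95
position: [0.6, -0.1887, 0.1327]
tool_rot: [[-0.085, 0.993, -0.078], [0.738, 0.116, 0.665], [0.67, -0.001, -0.743]]
ft_force: [-0.4, -0.6, -0.8]
grip_width: 0.0855
gripper_force: 0.0
d cm [ -0.     0.08 -10.08] rot [-0.03 -0.07 -0.04]
```

```bash
python3 -m handwheel '0 0 -4 0 0 0 1;0 0 -7.5 0 0 0 1;0 0 -9.5 0 0 0 1;0 0 -10 0 0 0 1;0 0 -10 0 0 0 1' 50
python3 -m handwheel '0 0 0 0 0 0 0.5;0 0 0 0 0 0 0.5;0 0 0 0 0 0 0.5;0 0 0 0 0 0 0.5;0 0 0 0 0 0 0.5;0 0 0 0 0 0 0.5;0 0 0 0 0 0 0.5;0 0 0 0 0 0 0.5' 50
python3 -m handwheel '0 0 1 0 0 0 0.5;0 0 2 0 0 0 0.5;0 0 2 0 0 0 0.5;0 0 2 0 0 0 0.5;0 0 2 0 0 0 0.5;0 0 2 0 0 0 0.5' 50
```

```text
time_s: 5.37
position: [0.5982, -0.1891, 0.0334]
tool_rot: [[-0.082, 0.994, -0.078], [0.737, 0.113, 0.666], [0.671, -0.003, -0.742]]
ft_force: [0.0, -0.2, 0.7]
grip_width: 0.0852
gripper_force: 0.0
time_s: 6.03
position: [0.6, -0.19, 0.0365]
tool_rot: [[-0.087, 0.994, -0.074], [0.74, 0.114, 0.663], [0.667, 0.003, -0.745]]
ft_force: [0.3, -2.0, 6.0]
grip_width: 0.0581
gripper_force: 53.9
time_s: 6.53
position: [0.5992, -0.1891, 0.054]
tool_rot: [[-0.084, 0.993, -0.077], [0.738, 0.114, 0.665], [0.669, -0.001, -0.743]]
ft_force: [0.1, 0.7, -1.1]
grip_width: 0.0587
gripper_force: 53.7
```

```bash
python3 -m handwheel '0 0 -1 0 0 0 0.5;0 0 -1.8 0 0 0 0.5;0 0 -2 0 0 0 0.5;0 0 -2 0 0 0 0.5;0 0 -2 0 0 0 0.8;0 0 -2 0 0 0 1;0 0 -2 0 0 0 1;0 0 -2 0 0 0 1'
python3 -m handwheel '0 0 0 0 0 0 1;0 0 3 0 0 0 1;0 0 7 0 0 0 1;0 0 10 0 0 0 1;0 0 11 0 0 0 1'
python3 -m handwheel '-3 -4 0 0 0 0 1;-5 -7 0 0 0 0 1;-8 -10 0 0 0 0 1;-11.2 -13 0 0 0 0 1;-11.2 -15.4 0 0 0 0 1;-11.2 -15.4 0 0 0 0 1;-11.2 -15.4 0 0 0 0 1'
python3 -c "
from h import *
go([.4876,-.355,.046]);print(status.observe()['q'])
S=get_image('scene');print(onz(S,(238,132),.04),onz(S,(220,108),.04))"
```

```text
time_s: 7.2
position: [0.5992, -0.1891, 0.0336]
tool_rot: [[-0.084, 0.993, -0.077], [0.738, 0.114, 0.665], [0.67, -0.001, -0.743]]
ft_force: [-0.5, 0.9, -0.4]
grip_width: 0.0851
gripper_force: 0.0
time_s: 7.62
position: [0.6003, -0.1898, 0.1489]
tool_rot: [[-0.089, 0.993, -0.072], [0.741, 0.114, 0.662], [0.665, 0.005, -0.746]]
ft_force: [-0.9, 0.5, 0.4]
grip_width: 0.0857
gripper_force: 0.0
time_s: 8.2
position: [0.4868, -0.3444, 0.1434]
tool_rot: [[-0.083, 0.994, -0.075], [0.738, 0.112, 0.665], [0.67, -0.001, -0.743]]
ft_force: [1.0, 0.4, 0.1]
grip_width: 0.0854
gripper_force: 0.0
d cm [ -0.06   0.2  -11.15] rot [-0.04 -0.04  0.19]
[-54.89433448  46.21931682  54.61071471  20.92366195 115.9579408
 -58.36134141]
[ 0.56690557 -0.35965588  0.04      ] [ 0.58446385 -0.46879506  0.04      ]
```

```bash
python3 -m handwheel '0 0.2 -4 0 0 0 1;0 0.2 -8 0 0 0 1;0 0.2 -10.5 0 0 0 1;0 0.2 -11 0 0 0 1;0 0.2 -11 0 0 0 1' 70
python3 -m handwheel '0 0 0 0 0 0 0.5;0 0 0 0 0 0 0.5;0 0 0 0 0 0 0.5;0 0 0 0 0 0 0.5;0 0 0 0 0 0 0.5;0 0 0 0 0 0 0.5;0 0 0 0 0 0 0.5;0 0 0 0 0 0 0.5' 70
python3 -m handwheel '0 0 1 0 0 0 0.5;0 0 2 0 0 0 0.5;0 0 2 0 0 0 0.5;0 0 2 0 0 0 0.5;0 0 2 0 0 0 0.5;0 0 2 0 0 0 0.5' 70
```

```text
time_s: 8.67
position: [0.4876, -0.3396, 0.0333]
tool_rot: [[-0.084, 0.993, -0.079], [0.736, 0.116, 0.667], [0.671, -0.002, -0.741]]
ft_force: [1.0, 0.2, 0.4]
grip_width: 0.0854
gripper_force: 0.0
time_s: 9.33
position: [0.4878, -0.342, 0.0368]
tool_rot: [[-0.086, 0.993, -0.075], [0.74, 0.114, 0.663], [0.667, 0.002, -0.745]]
ft_force: [-0.1, -2.6, 6.0]
grip_width: 0.0579
gripper_force: 75.2
time_s: 9.83
position: [0.4872, -0.3411, 0.0538]
tool_rot: [[-0.084, 0.993, -0.077], [0.738, 0.114, 0.665], [0.67, -0.001, -0.743]]
ft_force: [-0.7, 0.1, -9.5]
grip_width: 0.0583
gripper_force: 77.1
```

Heavy one found (about 9.5 N). I'll carry it towards the well.

```bash
python3 -m handwheel '0 0 2 0 0 0 0.5;0 0 5 0 0 0 0.5;0 1 8 0 0 0 0.5;1 3 8 0 0 0 0.5;1.5 6 8 0 0 0 0.5;2 9 8 0 0 0 0.5;2.5 12 8 0 0 0 0.5;3 15 8 0 0 0 0.5'
python3 -m handwheel '0.5 3 0 0 0 0 0.5;1 6 0 0 0 0 0.5;2 9 0 0 0 0 0.5;3 12 0 0 0 0 0.5;3.5 15 0 0 0 0 0.5;4 17 0 0 0 0 0.5;4 18 0 0 0 0 0.5;4 18 0 0 0 0 0.5'
python3 -c "
from h import *
w=C-.022*yt;print(w);w[2]=.1;go(w);print(status.observe()['q'])"
```

```text
time_s: 10.5
position: [0.5172, -0.1898, 0.134]
tool_rot: [[-0.084, 0.993, -0.077], [0.738, 0.114, 0.665], [0.669, -0.001, -0.743]]
ft_force: [1.3, -0.3, -9.1]
grip_width: 0.0584
gripper_force: 78.5
time_s: 11.17
position: [0.5566, -0.009, 0.1341]
tool_rot: [[-0.086, 0.993, -0.08], [0.738, 0.117, 0.665], [0.67, -0.002, -0.743]]
ft_force: [-0.8, -0.9, -8.4]
grip_width: 0.0581
gripper_force: 78.5
[0.59665405 0.18852991 0.        ]
d cm [ 3.86 21.02 -4.83] rot [-0.03 -0.1  -0.13]
[-28.54921114  36.07896917  78.33955219  33.12836303  92.64535881
 -41.85569185]
```

```bash
python3 -m handwheel '0.5 3 0 0 0 0 0.5;1 6 0 0 0 0 0.5;2 9 0 0 0 0 0.5;3 12 -1 0 0 0 0.5;3.5 15 -2 0 0 0 0.5;3.9 18 -3 0 0 0 0.5;3.9 21.1 -4 0 0 0 0.5;3.9 21.1 -4 0 0 0 0.5'
python3 -m handwheel '0 0 0 0 0 0 0.5;0 0 0 0 0 0 0.5'
python3 - <<'E'
from h import *
w=C-.022*yt;w[2]=.046;go(w);print(status.observe()['q'])
o=[]
for n,(x,y) in(("scene",(240,230)),("side",(165,200))):
    g=get_image(n);o.append(cv2.resize(g["color"][y:y+150,x:x+145][:,:,::-1],None,fx=2.7,fy=2.7,interpolation=cv2.INTER_CUBIC))
cv2.imwrite("pics/c.png",np.hstack(o))
E
```

```text
time_s: 11.83
position: [0.5941, 0.2038, 0.092]
tool_rot: [[-0.084, 0.993, -0.084], [0.737, 0.119, 0.665], [0.67, -0.006, -0.742]]
ft_force: [-1.4, 0.2, -8.5]
grip_width: 0.0576
gripper_force: 81.6
time_s: 12.0
position: [0.5965, 0.1988, 0.094]
tool_rot: [[-0.084, 0.994, -0.077], [0.739, 0.114, 0.664], [0.669, -0.001, -0.744]]
ft_force: [-0.1, -0.2, -8.2]
grip_width: 0.0576
gripper_force: 81.6
d cm [-0.13  0.24 -6.21] rot [ 0.05 -0.04  0.07]
[ -8.40430321  39.95001049  78.21079358  41.22067187  78.55112496
 -29.59603479]
```

View pics/c.png

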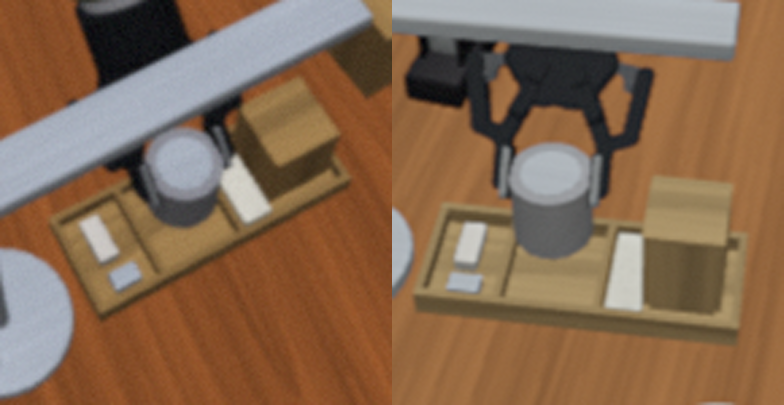

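The tin is upright over the well. Its top centre is at crop (183,165) in scene and (551,172) in side.

```bash
python3 - <<'E'
from h import *
S=get_image("scene");D=get_image("side");p,q=(307.6,291),(223.9,263.5)
T=tri(S,p,D,q);print(T,[(onz(g,x,.12)-C)@np.c_[xt,yt] for g,x in((S,p),(D,q))])
E
```

```text
(array([0.59744505, 0.18564934, 0.1155937 ]), np.float64(0.002762164412032324)) [array([-0.00039843, -0.02475128]), array([-0.00021366, -0.02070807])]
```

```bash
python3 -m handwheel '0 0.1 -2 0 0 0 0.5;0 0.1 -3.5 0 0 0 0.5;0 0.1 -4.6 0 0 0 0.5;0 0.1 -5.1 0 0 0 0.5;0 0.1 -5.2 0 0 0 0.5;0 0.1 -5.2 0 0 0 0.5'; python3 -m handwheel '0 0 -0.1 0 0 0 0.5;0 0 -0.2 0 0 0 0.5;0 0 -0.2 0 0 0 0.5'
```

```text
time_s: 12.7
position: [0.5959, 0.2008, 0.0431]
tool_rot: [[-0.084, 0.993, -0.078], [0.737, 0.115, 0.666], [0.67, -0.001, -0.742]]
ft_force: [-3.5, -0.5, -0.5]
grip_width: 0.0577
gripper_force: 82.3
time_s: 12.95
position: [0.5958, 0.2012, 0.0428]
tool_rot: [[-0.085, 0.993, -0.078], [0.736, 0.116, 0.667], [0.672, -0.0, -0.741]]
ft_force: [-9.9, -2.8, 11.3]
grip_width: 0.0578
gripper_force: 83.7
```

Tin bottom works out at 6 mm, the well floor. I'll ease the load, release, and back away.

```bash
python3 -m handwheel '0 0 0.2 0 0 0 0.5;0 0 0.2 0 0 0 0.5;0 0 0.2 0 0 0 0.7;0 0 0.2 0 0 0 1;0 0 0.2 0 0 0 1;0 0 0.2 0 0 0 1;0 0 0.2 0 0 0 1'
python3 -m handwheel '0.1 -1 1.5 0 0 0 1;0.2 -3 3.5 0 0 0 1;0.3 -6 6 0 0 0 1;0.4 -9 8 0 0 0 1;0.4 -11 9 0 0 0 1;0.4 -11 9 0 0 0 1;0.4 -11 9 0 0 0 1'
python3 - <<'E'
from h import *
o=[]
for n,(x,y) in(("scene",(240,230)),("side",(165,200))):
    g=get_image(n);o.append(cv2.resize(g["color"][y:y+150,x:x+145][:,:,::-1],None,fx=2.7,fy=2.7,interpolation=cv2.INTER_CUBIC))
cv2.imwrite("pics/d.png",np.hstack(o))
L=C+.078*yt;L[2]=.066;print(L);go(L);print(status.observe()['q'])
E
```

```text
time_s: 13.53
position: [0.5976, 0.2008, 0.0429]
tool_rot: [[-0.085, 0.994, -0.073], [0.738, 0.113, 0.665], [0.669, 0.003, -0.743]]
ft_force: [6.0, 1.4, 0.4]
grip_width: 0.0854
gripper_force: 2.4
time_s: 14.12
position: [0.6005, 0.0901, 0.1327]
tool_rot: [[-0.084, 0.994, -0.075], [0.738, 0.113, 0.665], [0.669, 0.001, -0.743]]
ft_force: [0.3, -0.4, -1.4]
grip_width: 0.0854
gripper_force: 0.0
[0.49731746 0.17703031 0.066     ]
d cm [-10.4    9.8   -7.99] rot [-0.03 -0.1   0.02]
[-18.15420524  37.9415689   74.81807911  37.44118869  88.40639086
 -33.02427503]
```

View pics/d.png

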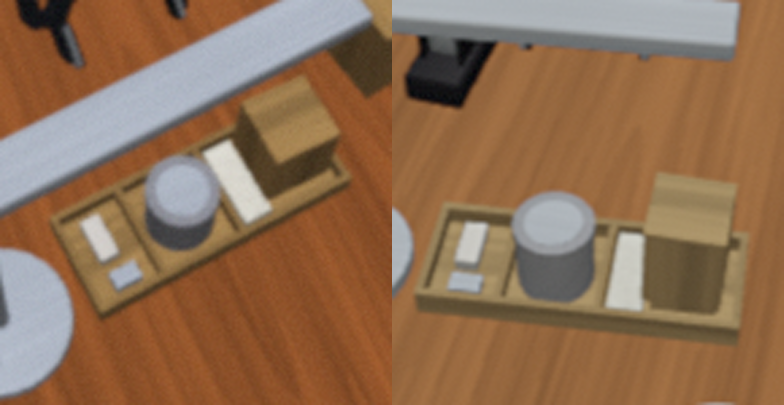

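The tin stands in the well and the tray corners haven't moved. The lid top is at side crop (658,173), (737,182), (728,243), (647,236), a px or two off the earlier view, so I'll re-measure it.

```bash
python3 - <<'E'
from h import *
S=get_image("scene");D=get_image("side")
s=lambda p:(240+(p[0]+.5)/2.7-.5,230+(p[1]+.5)/2.7-.5)
d=lambda p:(165+(p[0]-391+.5)/2.7-.5,200+(p[1]+.5)/2.7-.5)
A=[(240,112),(305,78),(339,134),(276,160)];B=[(658,174),(737,182),(728,244),(647,236)]
for a,b in zip(A,B):
    T,e=tri(S,s(a),D,d(b));print(T.round(4),round(e,4),onz(S,s(a),.094)[:2].round(4),onz(D,d(b),.094)[:2].round(4))
cc=[np.mean([onz(S,s(a),.094) for a in A],0),np.mean([onz(D,d(b),.094) for b in B],0)];print(cc,[(c-C)@np.c_[xt,yt] for c in cc])
for n,(x,y) in(("a",(305,250)),):
    cv2.imwrite("pics/e.png",np.hstack([cv2.resize(S["color"][245:315,315:375][:,:,::-1],None,fx=6,fy=6,interpolation=cv2.INTER_CUBIC),cv2.resize(D["color"][255:325,240:310][:,:,::-1],None,fx=6,fy=6,interpolation=cv2.INTER_CUBIC)]))
E
```

```text
[0.5279 0.1491 0.0914] 0.0073 [0.5315 0.1531] [0.5253 0.1477]
[0.4672 0.145  0.0959] 0.0032 [0.4678 0.1455] [0.4665 0.1416]
[0.4628 0.199  0.0894] 0.0024 [0.4654 0.2016] [0.4616 0.2017]
[0.5207 0.1997 0.0847] 0.0013 [0.5229 0.2025] [0.5192 0.2081]
[array([0.49689535, 0.17567105, 0.094     ]), array([0.4931483 , 0.17477837, 0.094     ])] [array([-0.0013017 ,  0.07857561]), array([-0.00175756,  0.08240046])]
```

View pics/e.png

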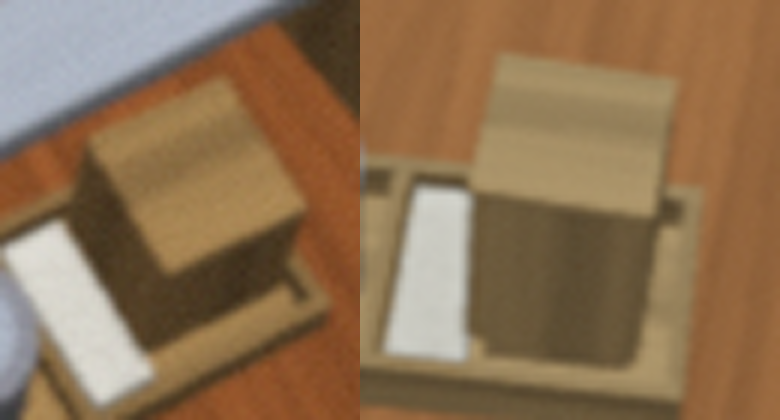

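```bash
python3 - <<'E'
from h import *
D=get_image("side");S=get_image("scene")
print([onz(D,p,0)[:2].round(3) for p in((328,302),(368,305))],[onz(S,p,.12)[:2].round(3) for p in((363,212),(378,239),(410,228))],onz(D,(328,243),.1))
E
python3 -m handwheel '-3 0 0 0 0 0 1;-6 0 0 0 0 0 1;-9 0 0 0 0 0 1;-10.5 0 0 0 0 0 1;-10.5 0 0 0 0 0 1;-10.5 0 0 0 0 0 1' 60
python3 -c "
from h import *
go([.4963,.1735,.066]);print(status.observe()['q'])"
```

```text
[array([0.388, 0.135]), array([0.305, 0.123])] [array([0.399, 0.057]), array([0.402, 0.134]), array([0.32 , 0.136])] [0.40694812 0.062639   0.1       ]
time_s: 14.92
position: [0.4955, 0.091, 0.1325]
tool_rot: [[-0.085, 0.993, -0.076], [0.738, 0.114, 0.665], [0.669, 0.0, -0.743]]
ft_force: [0.5, -0.6, 0.2]
grip_width: 0.0853
gripper_force: 0.0
d cm [-0.07  9.51 -8.06] rot [0.01 0.   0.06]
[-21.86661317  29.57522124  92.44376327  36.37426988  82.86592773
 -41.27426456]
```

```bash
python3 -m handwheel '0 2.5 -2 0 0 0 1;0 5 -4.2 0 0 0 1;0 7 -6 0 0 0 1;0 8.5 -7.2 0 0 0 1;0 9.5 -8 0 0 0 1;0 9.5 -8 0 0 0 1;0 9.5 -8 0 0 0 1'
python3 -m handwheel '0 0 0 0 0 0 0.5;0 0 0 0 0 0 0.5;0 0 0 0 0 0 0.5;0 0 0 0 0 0 0.5;0 0 0 0 0 0 0.5;0 0 0 0 0 0 0.5;0 0 0 0 0 0 0.5' 60
python3 -c "
from h import *
o=[];go([.4963,.1735,.066])
for n,(x,y) in(('scene',(240,230)),('side',(165,200))):
    g=get_image(n);o.append(cv2.resize(g['color'][y:y+150,x:x+145][:,:,::-1],None,fx=2.7,fy=2.7,interpolation=cv2.INTER_CUBIC))
cv2.imwrite('pics/f.png',np.hstack(o))"
```

```text
time_s: 15.5
position: [0.496, 0.1858, 0.0523]
tool_rot: [[-0.085, 0.993, -0.077], [0.738, 0.115, 0.665], [0.669, 0.0, -0.743]]
ft_force: [0.1, -0.8, -0.0]
grip_width: 0.0854
gripper_force: 0.0
time_s: 16.08
position: [0.4961, 0.1851, 0.0531]
tool_rot: [[-0.085, 0.994, -0.074], [0.739, 0.113, 0.665], [0.669, 0.002, -0.743]]
ft_force: [-0.1, -3.5, 6.4]
grip_width: 0.0599
gripper_force: 64.1
d cm [-0.13  0.1  -0.12] rot [0.01 0.1  0.12]
```

View pics/f.png

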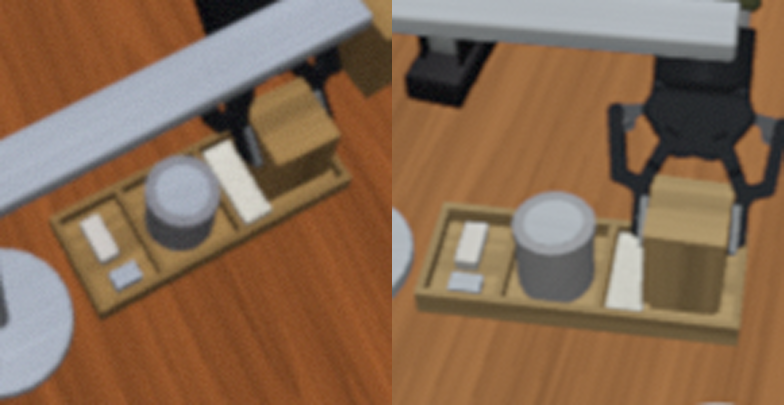

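The lid is gripped at 60 mm and the tidy is unmoved. I'll draw it up slowly.

```bash
python3 -m handwheel '0 0 0.15 0 0 0 0.5;0 0 0.3 0 0 0 0.5;0 0 0.45 0 0 0 0.5;0 0 0.6 0 0 0 0.5;0 0 0.75 0 0 0 0.5;0 0 0.9 0 0 0 0.5;0 0 1.05 0 0 0 0.5;0 0 1.2 0 0 0 0.5'
python3 -c "
from h import *
D=get_image('side');S=get_image('scene');d=status.observe();print(d['q'],d['wrist_torque'])"
```

```text
time_s: 16.85
position: [0.4953, 0.1857, 0.0645]
tool_rot: [[-0.085, 0.993, -0.077], [0.738, 0.114, 0.665], [0.669, -0.0, -0.743]]
ft_force: [0.6, -1.5, -3.5]
grip_width: 0.0592
gripper_force: 64.4
[-11.56076976  35.37356742  96.81149818  42.67767069  69.82514486
 -41.40424673] [-0.50959438  0.03863475  0.10517271]
```

```bash
python3 -m handwheel '0 0 0.2 0 0 0 0.5;0 0 0.4 0 0 0 0.5;0 0 0.6 0 0 0 0.5;0 0 0.8 0 0 0 0.5;0 0 1 0 0 0 0.5;0 0 1.2 0 0 0 0.5;0 0 1.4 0 0 0 0.5;0 0 1.6 0 0 0 0.5'
python3 -m handwheel '0 0 0.2 0 0 0 0.5;0 0 0.4 0 0 0 0.5;0 0 0.6 0 0 0 0.5;0 0 0.8 0 0 0 0.5;0 0 1 0 0 0 0.5;0 0 1.2 0 0 0 0.5;0 0 1.4 0 0 0 0.5;0 0 1.6 0 0 0 0.5'
python3 -c "
from h import *
o=[]
for n,(x,y) in(('scene',(240,210)),('side',(165,190))):
    g=get_image(n);o.append(cv2.resize(g['color'][y:y+160,x:x+145][:,:,::-1],None,fx=2.7,fy=2.7,interpolation=cv2.INTER_CUBIC))
cv2.imwrite('pics/g.png',np.hstack(o));go([.4963,.1735,.066])"
```

```text
time_s: 17.62
position: [0.4954, 0.1857, 0.0805]
tool_rot: [[-0.085, 0.993, -0.076], [0.738, 0.114, 0.665], [0.669, -0.0, -0.743]]
ft_force: [-0.1, -2.2, -4.5]
grip_width: 0.0596
gripper_force: 64.3
time_s: 18.28
position: [0.4953, 0.1858, 0.0965]
tool_rot: [[-0.085, 0.993, -0.077], [0.738, 0.114, 0.665], [0.669, -0.0, -0.743]]
ft_force: [0.0, -2.5, -4.3]
grip_width: 0.0594
gripper_force: 64.3
d cm [-0.07  0.03 -4.51] rot [-0.02  0.03  0.05]
```

View pics/g.png

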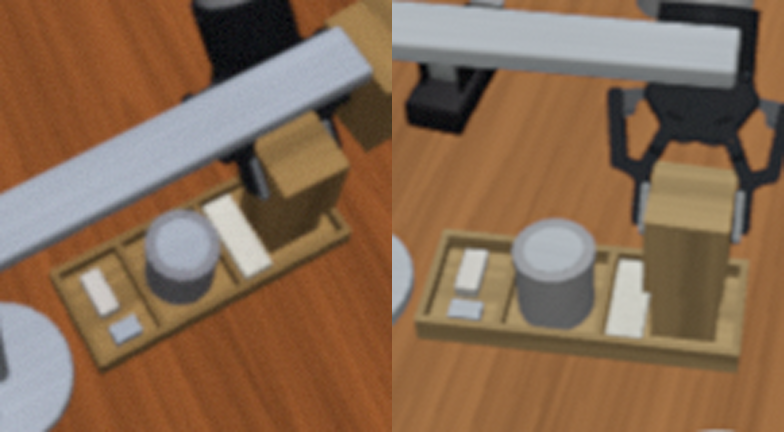

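The tidy is still flat, with its corners where they were allowing for the crop shift, and the lid is up about 44 mm.

```bash
python3 -m handwheel '0 0 0.2 0 0 0 0.5;0 0 0.4 0 0 0 0.5;0 0 0.6 0 0 0 0.5;0 0 0.8 0 0 0 0.5;0 0 1 0 0 0 0.5;0 0 1.2 0 0 0 0.5;0 0 1.4 0 0 0 0.5;0 0 1.6 0 0 0 0.5'
python3 -m handwheel '0 0 0.2 0 0 0 0.5;0 0 0.5 0 0 0 0.5;0 0 0.8 0 0 0 0.5;0 0 1.1 0 0 0 0.5;0 0 1.4 0 0 0 0.5;0 0 1.7 0 0 0 0.5;0 0 1.9 0 0 0 0.5;0 0 1.9 0 0 0 0.5'
python3 -c "
from h import *
print(status.observe()['q'])"
```

```text
time_s: 19.05
position: [0.4955, 0.1857, 0.1128]
tool_rot: [[-0.085, 0.993, -0.076], [0.738, 0.114, 0.665], [0.669, 0.0, -0.743]]
ft_force: [-0.4, -2.9, -1.1]
grip_width: 0.0596
gripper_force: 64.5
time_s: 19.72
position: [0.4955, 0.1858, 0.1318]
tool_rot: [[-0.085, 0.993, -0.076], [0.738, 0.114, 0.665], [0.669, 0.0, -0.743]]
ft_force: [0.5, -0.7, -0.5]
grip_width: 0.0595
gripper_force: 64.4
[-11.55501761  29.16990466  93.46309442  40.75726515  76.93779749
 -34.76958394]
```

```bash
python3 -m handwheel '0 0 0.4 0 0 0 0.5;0 -1 0.6 0 0 0 0.5;0 -3 0.8 0 0 0 0.5;0.5 -6 1 0 0 0 0.5;1 -9 1 0 0 0 0.5;2 -12 1 0 0 0 0.5;3 -15 1 0 0 0 0.5;3 -17.5 0 0 0 0 0.5'
python3 -m handwheel '0 0 -2 0 0 0 0.5;0 0 -4 0 0 0 0.5;0 0 -6 0 0 0 0.5;0 0 -7.5 0 0 0 0.5;0 0 -8.6 0 0 0 0.5;0 0 -9.2 0 0 0 0.5;0 0 -9.3 0 0 0 0.5;0 0 -9.3 0 0 0 0.5'
python3 -m handwheel '0 0 -0.1 0 0 0 0.5;0 0 -0.2 0 0 0 0.5;0 0 -0.2 0 0 0 0.5'
```

```text
time_s: 20.38
position: [0.5271, 0.0075, 0.1324]
tool_rot: [[-0.086, 0.994, -0.073], [0.74, 0.113, 0.663], [0.667, 0.004, -0.745]]
ft_force: [0.6, 0.3, -1.7]
grip_width: 0.0593
gripper_force: 64.5
time_s: 21.05
position: [0.5255, 0.0105, 0.0386]
tool_rot: [[-0.085, 0.993, -0.076], [0.738, 0.114, 0.665], [0.669, 0.0, -0.743]]
ft_force: [-0.1, 0.1, -0.2]
grip_width: 0.0598
gripper_force: 64.6
time_s: 21.3
position: [0.5255, 0.0107, 0.0367]
tool_rot: [[-0.085, 0.993, -0.076], [0.739, 0.114, 0.664], [0.669, 0.0, -0.744]]
ft_force: [0.7, -1.0, -2.0]
grip_width: 0.0597
gripper_force: 64.6
```

```bash
python3 -m handwheel '0 0 -0.1 0 0 0 0.5;0 0 -0.2 0 0 0 0.5;0 0 -0.2 0 0 0 0.5'
python3 -m handwheel '0 0 -0.1 0 0 0 0.5;0 0 -0.1 0 0 0 0.5'
```

```text
time_s: 21.55
position: [0.5255, 0.0107, 0.0351]
tool_rot: [[-0.085, 0.993, -0.076], [0.738, 0.114, 0.665], [0.67, 0.0, -0.743]]
ft_force: [-0.6, -0.7, 6.5]
grip_width: 0.0595
gripper_force: 64.0
time_s: 21.72
position: [0.5256, 0.0108, 0.0351]
tool_rot: [[-0.085, 0.993, -0.076], [0.737, 0.114, 0.666], [0.67, 0.001, -0.742]]
ft_force: [-1.1, -1.6, 15.8]
grip_width: 0.0595
gripper_force: 63.8
```

Contact with the desk. I'll ease off, release, and back away along the tool axis.

```bash
python3 -m handwheel '0 0 0.15 0 0 0 0.5;0 0 0.15 0 0 0 0.5;0 0 0.15 0 0 0 0.7;0 0 0.15 0 0 0 1;0 0 0.15 0 0 0 1;0 0 0.15 0 0 0 1;0 0 0.15 0 0 0 1'
python3 -m handwheel '0.1 -1 1.2 0 0 0 1;0.2 -3 3.5 0 0 0 1;0.4 -6 6.5 0 0 0 1;0.6 -9 9.5 0 0 0 1;0.8 -11 12 0 0 0 1;0.8 -12 14 0 0 0 1;0.8 -12 14 0 0 0 1'
python3 -c "
from h import *
o=[]
for n in('scene','side'):
    g=get_image(n);o.append(g['color'][85:385,120:440,::-1])
cv2.imwrite('pics/h.png',cv2.resize(np.hstack(o),None,fx=1.25,fy=1.25))"
```

```text
time_s: 22.3
position: [0.5253, 0.0108, 0.0346]
tool_rot: [[-0.084, 0.993, -0.077], [0.738, 0.114, 0.665], [0.669, -0.001, -0.743]]
ft_force: [0.5, -0.1, 0.2]
grip_width: 0.0854
gripper_force: 0.0
time_s: 22.88
position: [0.5345, -0.112, 0.178]
tool_rot: [[-0.087, 0.994, -0.071], [0.741, 0.112, 0.662], [0.665, 0.005, -0.746]]
ft_force: [-0.6, -0.0, -0.1]
grip_width: 0.0855
gripper_force: 0.0
```

View pics/h.png

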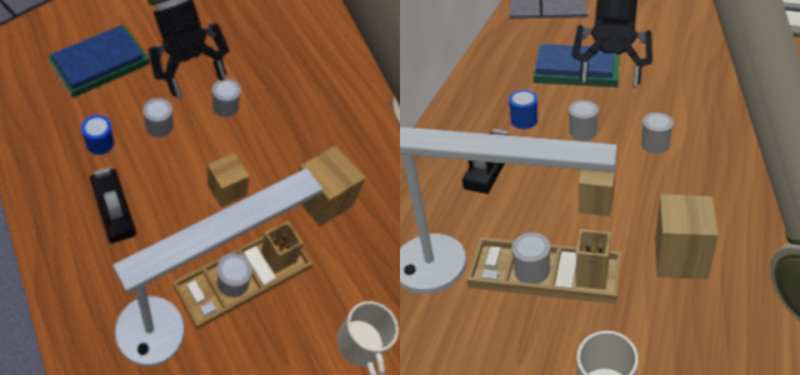

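The lid stands upright at scene crop (228,180), clear of the open box at (283,240). The heavy tin is in the well at (234,272), the other two tins are standing, and nothing else has been disturbed. Handing in.

```bash
python3 -c "
from h import *
print(env.close_job())"
```

```text
the job is handed in; nothing more can be done
None
```

The job is handed in at about 23 s: the coin-filled tin is in the tidy's well, the lid came straight up off the box and stands open side down on the bare desk, and the last pictures show the tidy still flat, both other tins upright and nothing else moved; no verdict came back.

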